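# Set the rotary table to its mark with the backlash taken up

### The arm

A 7-joint arm with a two-finger parallel gripper is mounted at the origin on a cart in front of the work surface, level with it; the furniture and walls round the work are solid. World frame = base frame: x ahead of the robot, y to its left, z up, the work surface at z = 0. Lengths are in m, angles in rad, forces in N, time in s.
With the tool pointing down it reaches from about 0.425 to 0.925 m from the base axis. Payload 6.8 kg.
Tool frame: the origin (TCP) lies at the very end of the fingers, on their centre line; the grasp point (between the pads) lies 19 mm behind it; z points along the fingers, y is the line along which they close (so a half turn about z gives the same grasp; the last joint's range is limited). The gripper opens to 85 mm and grips with 20 to 120 N. Pads are 22 mm wide; open, the fingers measure 114 mm over their backs; the gripper's body (76 mm by 85 mm) begins 54 mm behind the grasp point. The pads swing forward as they close: fully open they stand 13 mm farther back than shut.
Start: joints at [-1.369, 0.477, 0.022, 1.555, -0.011, 1.109, -0.083], TCP at [0.206, 0.643, 0.231] pointing down, gripper open.
Joint ranges: [-2.96, 2.96], [-0.34, 2.1], [-1.41, 1.46], [0.24, 2.44], [-1.37, 4.51], [0.17, 1.92], [-2.96, 2.96]. Speed limits (rad/s): [2.39, 2.39, 3.14, 3.14, 3.14, 3.14, 3.14].

### API

Orientations are given as a unit quaternion [w, x, y, z].
In Python, from station import bot gives the robot as it stands. The module is installed in compiled form; this text tells all that it offers.
- The arm moves only by the shell command python3 -m jog 'ROWS' [OPENING] [FORCE]. ROWS is JSON, a list of rows, each a list of 4 numbers: the shift along the tool's x, y, z in cm, then the turn about the tool's z in rad. In form: [[x, y, z, spin], ...]. A call has 1 to 20 rows; each row is the pose to reach, as a shift and turn from the pose commanded when the call began, along the tool's axes at that moment; what a row does not reach only later rows make up. A row lasts 1/12 s, in which the tool goes at most 41.7 mm and 7.16 degrees, less where a joint would pass 70% of its speed; a pose out of reach is approached as far as the arm can. A call with a gripper value outside its range is refused whole. OPENING is the closure, from -1 (fully open) to 1 (shut), set as the call begins (- or left out, the last holds). The fingers move at their own pace and stop on an object; FORCE is the grip in N (left out, the last holds). Time passes only in rows, so rows that repeat a pose let the fingers close. It gives the time, the measured TCP pose, the force, the opening and the grip force at its end, in the units of the state.
- bot.get_obs(): the state, without advancing time (a new reading comes with each control period).
- bot.read_camera(name): name is "side" or "top" or "wrist"; returns a dict with "pixels" (400x640x3 uint8, red, green, blue), "depth" (400x640 float32, m along the optical axis (not along the pixel's ray), 0 where there is no reading), "fovy" (degrees; the focal length in pixels is half the picture's height over the tangent of half this angle, whatever the lens; pixels are square), "cx", "cy" (the principal point, pixels), "distortion" ([k1, k2, p1, p2, k3] as OpenCV has them; the pictures are not rectified), "pose" (4x4, takes a point from camera to world coordinates). Camera axes: x right, y down, z forward; pixel columns grow to the right and rows downward; lengths in m; the calibration is good to about 2 mm. A picture is of the moment at which its call begins.
- bot.hand_in(): hands the job in; it is judged then, once.
The state is a dict: "t": time; "q": joint angles; "joint_vel": joint speeds; "joint_torque": joint torques, N m; "eef_pos": TCP position; "tool_rot": TCP orientation; "contact_force": force on the tool from outside, world axes, zero at the start; "torque": the same for the moment, N m; "gripper_width": opening from 0.0 (shut) to 1.0 (fully open); "grasp_force": force on a finger pad.
Only numpy, scipy, OpenCV 4.12 (cv2) and the standard library are available. Lean on these libraries where they do the work, as an engineer would, in place of code of your own. Each camera call takes 0.05 s, during which the arm holds its last target. There are 200 camera calls.

### The job

Set the small rotary table that holds the circuit board: take its upright handle and swing it to the robot's right (anticlockwise from above) until the table comes up gently against its home stop, holding it there for a moment with a light push. Then bring it round clockwise, without running past, until its pointer stands at the tooth of the mark rider, so that the play in the lever is taken up clockwise, and let go of the handle without turning it back; leave the rider and the things around where they are.

Things in the scene. Friction and masses are not known exactly. Their poses are not given: they have to be found in the camera images.
- base: Round grey base of the rotary table, 236 mm across and 12 mm thick, fixed to the bench; origin at the centre of its underside, on the table's vertical axis, z up. At yaw 0 its +x points away from the robot; the lever then points to -x (at the robot), the pointer to +y and the stop pin to -y, all at mid setting.
- turntable: Aluminium disc, 156 mm across, top 34 mm above the bench. Origin on the axis at the base's origin; its pointer is at its +y, a stop pin (10 mm thick, 90 mm from the axis) at its -y. Yaw falls as it turns clockwise (seen from above). Friction about 0.4 N m (about 3 N at the handle); it stays where it is left. Starts well clockwise of the mark.
- board: Circuit board 61 x 81 mm clamped flat on the disc; it turns with it and tops out 50 mm above the bench. Origin under its middle.
- pointer (a point): Tip of the dark pointer on the disc's rim, 94 mm from the axis, 34 mm above the bench.
- mark (a point): Set mark: inner end of the small tooth on the mark rider (dark block 16 x 14 x 20 mm clamped on the base's scale, at another place each time). 94 mm from the axis, 34 mm above the bench: it coincides with the pointer's tip when the table is set. Its y axis points outward, its x axis clockwise.
- lever (a joint): Play of the lever against the disc, rad, -0.07 to 0.07, positive clockwise from above. Inside this play the lever turns loose (under 0.5 N at the handle); it drives the disc only at the ends: clockwise at +0.07, anticlockwise at -0.07. Starts between -0.06 and 0.01.
- handle (a point): Grip of the black upright handle at the lever's end: round post 22 mm across, 18 to 68 mm above the bench, 145 mm from the base's axis; this point is 50 mm above the bench. The lever, a steel bar 18 mm wide, runs from it to the axis 13 to 19 mm above the bench. Clockwise moves the handle to the robot's left.
- stop_block: Home stop: dark block 16 x 20 mm, top 38 mm above the bench, on the base's right side; origin under its middle. A screw under its roof points along -x at the stop pin. Its setting is unknown: the disc meets it 0.29 to 0.43 rad anticlockwise of mid setting. Its rubber tip gives 1 mm per 10 N: 3 N on it (5 N at the handle) for 0.2 s is home; never over 25 N (18 N at the handle).
- ipa_bottle: Bystander: small amber bottle with black cap, 38 mm across, 80 mm high, standing; origin at the centre of its underside.
- rosin_tin: Bystander: flat round tin with green lid, 68 mm across, 22 mm high; origin at the centre of its underside.
- header_box: Bystander: small pale grey carton, 42 x 62 x 22 mm; origin at the centre of its underside.
- tape: Bystander: roll of amber tape lying flat, 61 x 64 x 18 mm; origin at the centre of its underside.

How it is judged:
On the way:
1. the table is pressed lightly home on its stop (more than 3 N for 0.2 s) (contact force between turntable and stop_block above 3 N), for 0.2 s.
At the end, for the whole second after the job is handed in: The pointer's tip is within 2.8 mm of the mark, the lever's play is taken up clockwise (lever above 0.045 rad of 0.07), and the table is at rest with the handle released (horizontal distance between pointer and mark below 0.0028 m and value of joint lever above 0.045 rad and angular speed of turntable below 0.05 rad/s); the robot touches nothing.
It fails at once if the table is pressed on its home stop with more than 25 N (contact force between turntable and stop_block above 25 N).
It fails at once if the table is driven clockwise (play taken up clockwise) more than 4 mm past the mark (x of pointer in the frame of mark above 0.004 m and value of joint lever above 0.06 rad).
It fails at once if the mark rider is shifted by more than 4 mm (distance of mark from where it was at the start of the episode above 0.004 m).
It fails at once if the bottle, tin, carton or tape roll is shifted by more than 30 mm (distance of any of ipa_bottle, rosin_tin, header_box, tape from where it was at the start of the episode above 0.03 m).
It also fails if it takes over 61 s, if anything falls off the work surface, if the arm or the gripper's body presses on something with over 40 N, if the wrist force passes 120 N, or if a joint passes its speed limit or range.

## Working session

There is one attempt and no reset: what is moved stays moved. The work goes in short steps, Python scripts to look and compute and a shell command to move; the robot and the scene stay as the last step left them, time stands still between calls to the robot, and variables do not carry over. Pictures are saved under pics/ and viewed, at most 10 in all, crops included, and the job is handed in when it is done.

```bash
mkdir -p pics; cat > h.py <<'E'
import numpy as np, cv2
from station import bot
def cam(n,save=None):
    c=bot.read_camera(n)
    if save: cv2.imwrite('pics/'+save,c['pixels'][:,:,::-1])
    f=200/np.tan(np.radians(c['fovy'])/2)
    c['K']=np.array([[f,0,c['cx']],[0,f,c['cy']],[0,0,1.]]); c['D']=np.array(c['distortion'],float)
    return c
def ray(c,u,v):
    p=cv2.undistortPoints(np.array([[[u,v]]],float),c['K'],c['D'])[0,0]
    return np.array([p[0],p[1],1.])
def at_z(c,u,v,z):
    P=np.array(c['pose']); d=P[:3,:3]@ray(c,u,v); o=P[:3,3]
    return o+d*(z-o[2])/d[2]
def proj(c,p):
    P=np.linalg.inv(np.array(c['pose'])); q=P[:3,:3]@np.array(p,float)+P[:3,3]
    return cv2.projectPoints(q[None],np.zeros(3),np.zeros(3),c['K'],c['D'])[0][0,0]
E
python3 - <<'E'
from h import *
c=cam('top','top0.png');d=cam('side','side0.png')
o=bot.get_obs();print(o)
print(np.round(c['pose'],3),c['fovy'],np.round(d['pose'],3))
E
```

```text
{'t': 0.1, 'q': array([-1.36909104,  0.47771989,  0.02236968,  1.55635611, -0.01152142,
        1.10926624, -0.08311498]), 'joint_vel': array([-0.00123288, -0.00187866,  0.00264842, -0.00197191, -0.00055729,
        0.00053119,  0.00028559]), 'joint_torque': array([ 5.21866328e-03, -5.97759676e+01,  1.61400408e+00, -2.81953883e+01,
        1.28867046e-02,  5.00813607e-03,  4.88600179e-06]), 'eef_pos': array([0.2056491 , 0.64235788, 0.23042031]), 'tool_rot': array([-6.99546653e-05,  1.54297964e-01,  9.88024029e-01, -8.07573184e-04]), 'contact_force': array([ 0.50994355, -0.50156731,  0.07880036]), 'torque': array([ 0.00272609,  0.03681512, -0.02723921]), 'grasp_force': 0.0, 'gripper_width': 1.0005301897275225}
[[-0.01  -0.994  0.111  0.455]
 [-1.     0.011  0.014 -0.01 ]
 [-0.015 -0.111 -0.994  1.016]
 [ 0.     0.     0.     1.   ]] 54.79177642554367 [[ 0.87  -0.259  0.419  0.055]
 [-0.493 -0.46   0.739 -0.896]
 [ 0.002 -0.849 -0.528  0.696]
 [ 0.     0.     0.     1.   ]]
```

View pics/top0.png

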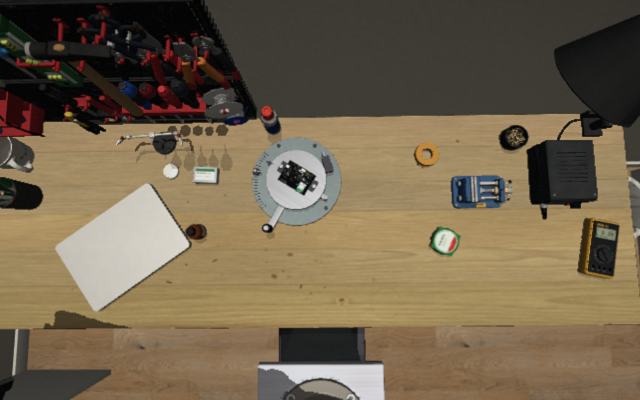

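View pics/side0.png

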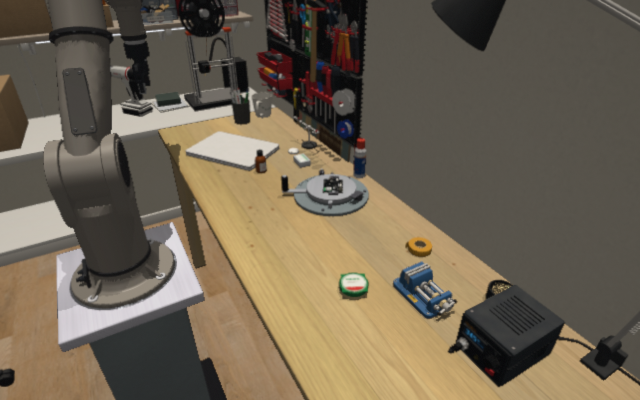

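Top view: rotary table at about (297,181), handle at (268,228), stop block near (327,163), something at the rim near (257,171). Compute rough positions and take a closer crop.

```bash
python3 - <<'E'
from h import *
c=cam('top')
im=c['pixels'][130:245,235:365,::-1]
cv2.imwrite('pics/crop.png',cv2.resize(im,None,fx=5,fy=5,interpolation=cv2.INTER_CUBIC))
print('base',at_z(c,297,181,.012),'handle',at_z(c,268,228,.068),'rim L/R',at_z(c,252,181,.012),at_z(c,341,181,.012),'bottle',at_z(c,196,232,.08))
w=cam('wrist');o=bot.get_obs()
from scipy.spatial.transform import Rotation as R
q=o['tool_rot'];Rt=R.from_quat([q[1],q[2],q[3],q[0]]).as_matrix()
print(Rt.round(3),'cam in tool',(Rt.T@(w['pose'][:3,3]-o['eef_pos'])).round(3),(Rt.T@w['pose'][:3,:3]).round(3),w['fovy'])
E
```

```text
base [0.61594123 0.05653214 0.012     ] handle [0.49103857 0.12456161 0.068     ] rim L/R [0.6173884  0.17538022 0.012     ] [ 0.61453888 -0.05924214  0.012     ] bottle [0.48264281 0.29819437 0.08      ]
[[-0.952  0.305 -0.   ]
 [ 0.305  0.952 -0.001]
 [-0.    -0.001 -1.   ]] cam in tool [ 0.079 -0.    -0.142] [[-0.    -0.952 -0.305]
 [ 1.    -0.    -0.001]
 [ 0.001 -0.305  0.952]] 61.74652140907481
```

View pics/crop.png

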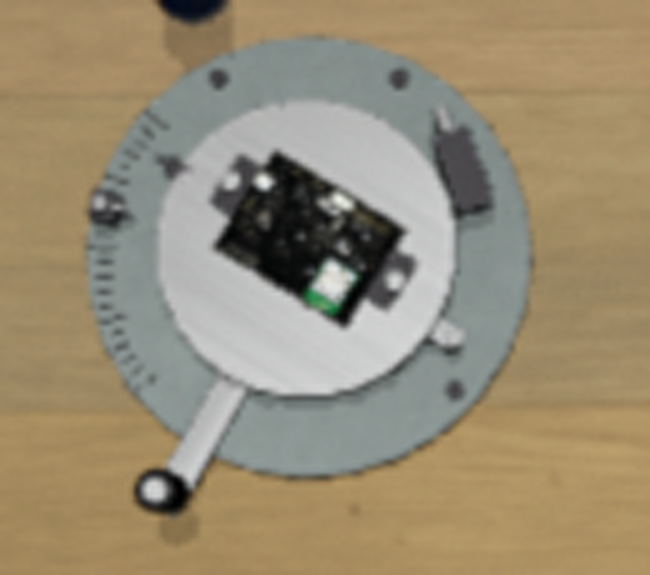

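```bash
python3 -m jog '[[-3,-2.8,0,0.02],[-6,-5.6,0,0.04],[-9,-8.5,0,0.06],[-12,-11.3,0,0.08],[-15,-14.1,0,0.1],[-18,-17,0,0.12],[-21,-19.8,0,0.14],[-24,-22.6,0,0.16],[-27,-25.5,0,0.18],[-30,-28.3,0,0.2],[-33,-31.1,0,0.2],[-36,-34,0,0.2],[-39,-36.8,0,0.2],[-41.5,-39.2,0,0.2],[-42.9,-40.5,0,0.2],[-42.9,-40.5,0,0.2],[-42.9,-40.5,0,0.2],[-42.9,-40.5,0,0.2]]' -0.3
python3 - <<'E'
from h import *
c=cam('wrist','w1.png');o=bot.get_obs();print(o['eef_pos'],o['tool_rot'],o['q'].round(2),o['t'],o['gripper_width'])
E
```

```text
t: 1.7
eef_pos: [0.4904, 0.1273, 0.2311]
tool_rot: [-0.0, 0.252, 0.968, 0.0]
contact_force: [0.1, 1.6, -0.3]
gripper_width: 0.646
grasp_force: 0.0
[0.49024533 0.12779204 0.2311432 ] [-3.18956533e-04  2.51084330e-01  9.67965153e-01  1.42082322e-04] [-0.67  0.2   0.33  1.97 -0.08  0.98  0.77] 1.75 0.6493297256818424
```

View pics/w1.png

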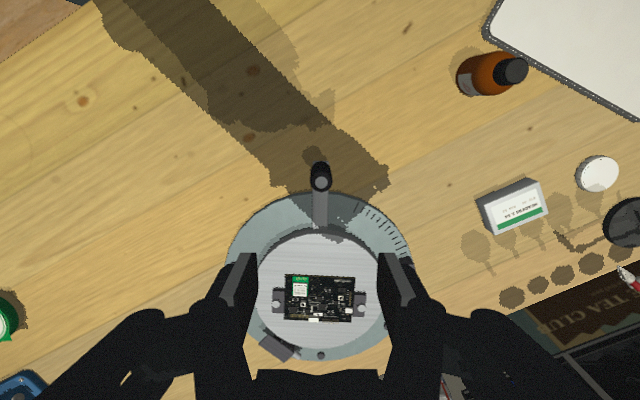

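Wrist view: handle top about (320,182), lever pointing down to the disc; fingers hide pointer and rider. Localise precisely.

```bash
python3 - <<'E'
from h import *
c=cam('wrist')
print('handle',at_z(c,320,182,.068),'tcp at',bot.get_obs()['eef_pos'])
im=c['pixels'][150:245,265:375,::-1]
a=cv2.resize(im,None,fx=6,fy=6,interpolation=cv2.INTER_CUBIC)
t=cam('top')
b=cv2.resize(t['pixels'][140:240,245:350,::-1],None,fx=0.01+5,fy=5,interpolation=cv2.INTER_CUBIC)
cv2.imwrite('pics/wc.png',a)
# wheel axis: bluegray base rim fit in top image & wrist
for n,i,z in (('top',t,.012),('wrist',c,.012)):
    h=cv2.cvtColor(i['pixels'],cv2.COLOR_RGB2HSV)
    m=((h[...,0]>75)&(h[...,0]<110)&(h[...,1]>20)&(h[...,1]<90)&(h[...,2]>70)).astype(np.uint8)
    if n=='top': m[:, :240]=0;m[:,350:]=0;m[:130]=0;m[245:]=0
    k,l,s,ce=cv2.connectedComponentsWithStats(m);j=1+np.argmax(s[1:,4]);print(n,s[j])
    if n=='top':
        pts=cv2.findContours((l==j).astype(np.uint8),cv2.RETR_EXTERNAL,cv2.CHAIN_APPROX_NONE)[0][0][:,0]
        pts=cv2.convexHull(pts)[:,0]
        W=np.array([at_z(i,u,v,z)[:2] for u,v in pts])
        A=np.c_[2*W,np.ones(len(W))];s_=np.linalg.lstsq(A,(W**2).sum(1),rcond=None)[0]
        print('centre',s_[:2],'r',np.sqrt(s_[2]+s_[0]**2+s_[1]**2))
E
```

```text
handle [0.49151545 0.12974344 0.068     ] tcp at [0.49022756 0.12794154 0.23116919]
top [264 204   9  10  33]
centre [0.54333465 0.13123406] r 0.01205160831708777
wrist [ 226  197   86   67 1424]
```

View pics/wc.png

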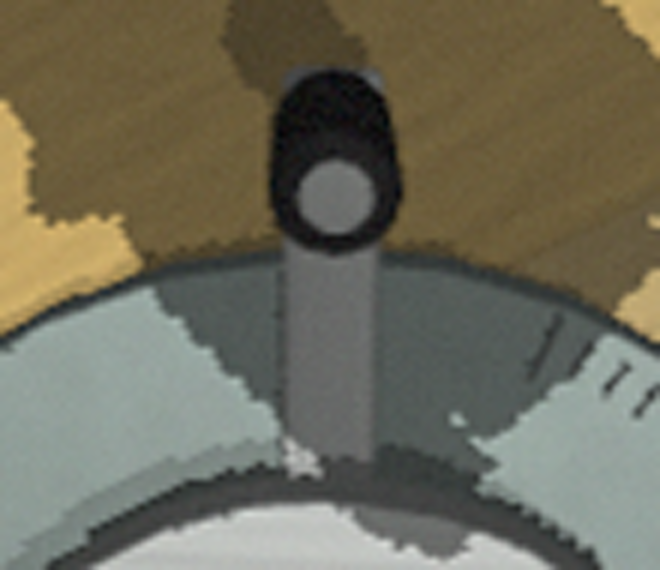

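```bash
python3 -m jog '[[0,0.2,3,0],[0,0.2,6,0],[0,0.2,9,0],[0,0.2,12,0],[0,0.2,15,0],[0,0.2,17,0],[0,0.2,18.5,0],[0,0.2,19.5,0],[0,0.2,20,0],[0,0.2,20,0],[0,0.2,20,0]]' -0.3
python3 -m jog '[[0,0,0,0],[0,0,0,0],[0,0,0,0],[0,0,0,0],[0,0,0,0],[0,0,0,0],[0,0,0,0],[0,0,0,0]]' 0.6 20
python3 - <<'E'
from h import *
o=bot.get_obs();print(o['eef_pos'],o['grasp_force'],o['contact_force'],o['gripper_width'],o['q'])
E
```

```text
t: 2.77
eef_pos: [0.4922, 0.1286, 0.0318]
tool_rot: [0.0, 0.252, 0.968, 0.0]
contact_force: [0.9, -0.0, -0.2]
gripper_width: 0.651
grasp_force: 0.0
t: 3.43
eef_pos: [0.4924, 0.1284, 0.0321]
tool_rot: [0.0, 0.252, 0.968, 0.001]
contact_force: [-0.9, 0.2, 7.4]
gripper_width: 0.253
grasp_force: 21.9
[0.49244226 0.12843384 0.03209335] 21.895135939121246 [-0.86411537  0.18870895  7.38304737] 0.2530367005033782 [-0.57191367  0.51136164  0.24213813  2.10966388 -0.22964779  0.54339145
  0.89848358]
```

```bash
python3 -m jog '[[-0.01,-0.51,0,-0.035],[-0.04,-1.01,0,-0.07],[-0.08,-1.52,0,-0.105],[-0.14,-2.02,0,-0.14],[-0.22,-2.52,0,-0.175],[-0.32,-3.02,0,-0.21],[-0.43,-3.52,0,-0.245],[-0.57,-4.01,0,-0.28],[-0.71,-4.49,0,-0.315],[-0.88,-4.97,0,-0.35],[-0.88,-4.97,0,-0.35]]'
python3 - <<'E'
from h import *
o=bot.get_obs();print(o['eef_pos'],o['grasp_force'],o['contact_force'],o['gripper_width'],o['torque'])
c=cam('top')
im=c['pixels'][130:245,235:365,::-1]
cv2.imwrite('pics/crop2.png',cv2.resize(im,None,fx=5,fy=5,interpolation=cv2.INTER_CUBIC))
E
```

```text
t: 4.35
eef_pos: [0.4759, 0.0801, 0.0321]
tool_rot: [0.001, 0.079, 0.997, 0.0]
contact_force: [-0.8, 0.5, 5.8]
gripper_width: 0.255
grasp_force: 21.9
[0.47591186 0.08008083 0.03210831] 21.930550038814545 [-0.77141135  0.47251992  5.80167934] 0.25507869877132194 [0.09793513 0.21346499 0.09889352]
```

View pics/crop2.png

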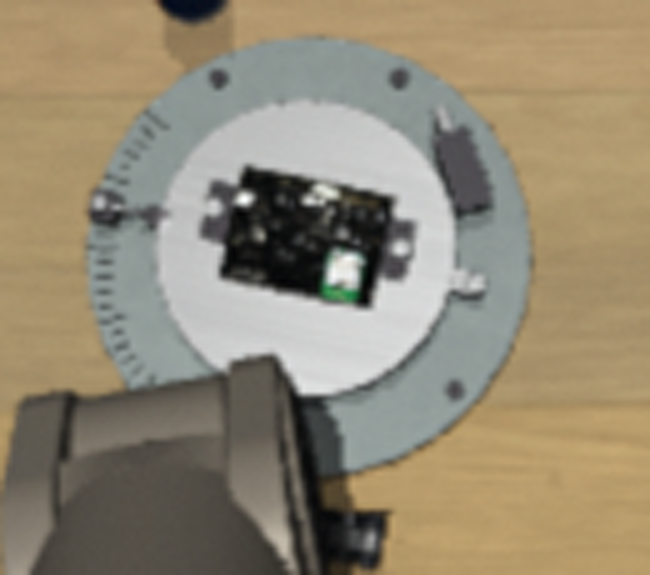

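Pointer at (152,214) nearly at the rider (108,208); pin at (468,284) heading for the stop. Continue, then creep.

```bash
python3 -m jog '[[-0.01,-0.43,0,-0.03],[-0.03,-0.87,0,-0.06],[-0.06,-1.3,0,-0.09],[-0.1,-1.74,0,-0.12],[-0.16,-2.17,0,-0.15],[-0.23,-2.6,0,-0.18],[-0.29,-2.88,0,-0.2],[-0.29,-2.88,0,-0.2]]'
python3 -m jog '[[-0.001,-0.15,0,-0.01],[-0.003,-0.29,0,-0.02],[-0.007,-0.43,0,-0.03],[-0.007,-0.43,0,-0.03]]'
```

```text
t: 5.07
eef_pos: [0.4744, 0.0514, 0.0321]
tool_rot: [0.001, -0.02, 1.0, 0.0]
contact_force: [-0.9, 0.6, 6.1]
gripper_width: 0.248
grasp_force: 21.9
t: 5.4
eef_pos: [0.4746, 0.0476, 0.0321]
tool_rot: [0.001, -0.035, 0.999, 0.0]
contact_force: [-1.3, 0.6, 5.6]
gripper_width: 0.248
grasp_force: 22.0
```

```bash
python3 -m jog '[[-0.001,-0.15,0,-0.01],[-0.003,-0.29,0,-0.02],[-0.007,-0.43,0,-0.03],[-0.007,-0.43,0,-0.03]]' | grep -E "eef|contact"
python3 - <<'E'
from h import *
c=cam('top')
im=c['pixels'][145:215,270:355,::-1]
cv2.imwrite('pics/crop3.png',cv2.resize(im,None,fx=7,fy=7,interpolation=cv2.INTER_CUBIC))
E
```

```text
eef_pos: [0.4749, 0.0433, 0.0321]
contact_force: [-0.5, 0.7, 5.9]
```

View pics/crop3.png

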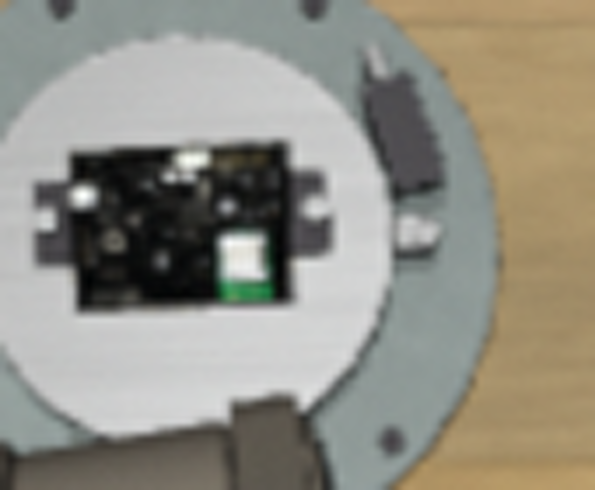

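Pin at crop (420,230) is about 8 mm from the block edge; the screw tip may be closer. Creep in small steps.

```bash
for i in 1; do :; done
python3 -m jog '[[0,-0.15,0,-0.01],[0,-0.15,0,-0.01]]' | grep -E "eef|contact_f"
python3 -m jog '[[0,-0.15,0,-0.01],[0,-0.15,0,-0.01]]' | grep -E "eef|contact_f"
python3 - <<'E'
from h import *
print(bot.get_obs()['torque'],bot.get_obs()['joint_torque'].round(2))
E
```

```text
eef_pos: [0.4751, 0.0419, 0.0321]
contact_force: [-0.3, 0.8, 6.2]
eef_pos: [0.4753, 0.0404, 0.0321]
contact_force: [-1.2, 0.5, 6.5]
[ 0.26663921  0.19339487 -0.00333865] [  0.67 -42.81   2.52 -14.15   0.25  -0.22   0.15]
```

```bash
python3 -m jog '[[0,-0.15,0,-0.01],[0,-0.15,0,-0.01]]' | grep -E "eef|contact_f"
```

```text
eef_pos: [0.4755, 0.039, 0.0321]
contact_force: [-1.1, 2.1, 6.4]
```

```bash
python3 -m jog '[[0,-0.15,0,-0.01],[0,-0.15,0,-0.01]]' | grep -E "eef|contact_f"
```

```text
eef_pos: [0.4756, 0.0375, 0.0321]
contact_force: [-1.2, 0.8, 6.6]
```

```bash
python3 -m jog '[[0,-0.15,0,-0.01],[0,-0.15,0,-0.01]]' | grep -E "eef|contact_f"
```

```text
eef_pos: [0.4759, 0.036, 0.0321]
contact_force: [0.1, 0.3, 7.0]
```

```bash
python3 -m jog '[[0,-0.15,0,-0.01],[0,-0.15,0,-0.01]]' | grep -E "eef|contact_f"
```

```text
eef_pos: [0.4761, 0.0345, 0.0321]
contact_force: [-0.9, 0.2, 6.0]
```

```bash
python3 -m jog '[[0,-0.15,0,-0.01],[0,-0.15,0,-0.01]]' | grep -E "eef|contact_f"
```

```text
eef_pos: [0.4763, 0.033, 0.0321]
contact_force: [-0.7, 1.2, 6.7]
```

```bash
python3 -m jog '[[0,-0.15,0,-0.01],[0,-0.15,0,-0.01]]' | grep -E "eef|contact_f"
python3 - <<'E'
from h import *
c=cam('top')
im=c['pixels'][145:215,270:355,::-1]
cv2.imwrite('pics/crop4.png',cv2.resize(im,None,fx=7,fy=7,interpolation=cv2.INTER_CUBIC))
E
```

```text
eef_pos: [0.4766, 0.0316, 0.0321]
contact_force: [-0.4, 1.3, 7.3]
```

View pics/crop4.png

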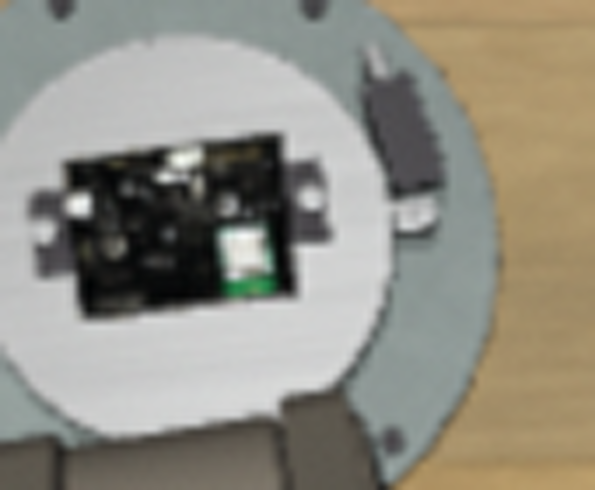

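Pin now at (415,212), still moving freely; it goes under the block's roof. Continue.

```bash
python3 -m jog '[[0,-0.15,0,-0.01],[0,-0.15,0,-0.01]]' | grep -E "eef|contact_f"
```

```text
eef_pos: [0.4769, 0.0301, 0.0321]
contact_force: [-1.7, 1.9, 5.5]
```

```bash
python3 -m jog '[[0,-0.15,0,-0.01],[0,-0.15,0,-0.01]]' | grep -E "eef|contact_f"
```

```text
eef_pos: [0.4772, 0.0286, 0.0321]
contact_force: [-0.6, 1.6, 7.1]
```

```bash
python3 -m jog '[[0,-0.15,0,-0.01],[0,-0.15,0,-0.01]]' | grep -E "eef|contact_f"
```

```text
eef_pos: [0.4775, 0.0272, 0.0321]
contact_force: [-0.1, 0.9, 6.2]
```

```bash
python3 -m jog '[[0,-0.15,0,-0.01],[0,-0.15,0,-0.01]]' | grep -E "eef|contact_f"
```

```text
eef_pos: [0.4778, 0.0257, 0.0321]
contact_force: [0.0, 1.6, 6.2]
```

```bash
python3 -m jog '[[0,-0.15,0,-0.01],[0,-0.15,0,-0.01]]' | grep -E "eef|contact_f"
```

```text
eef_pos: [0.4781, 0.0243, 0.0321]
contact_force: [-1.0, 0.8, 5.2]
```

```bash
python3 -m jog '[[0,-0.15,0,-0.01],[0,-0.15,0,-0.01]]' | grep -E "eef|contact_f"
```

```text
eef_pos: [0.4785, 0.0229, 0.0321]
contact_force: [0.1, 2.0, 6.0]
```

```bash
python3 -m jog '[[0,-0.15,0,-0.01],[0,-0.15,0,-0.01]]' | grep -E "eef|contact_f"
```

```text
eef_pos: [0.4789, 0.0214, 0.0321]
contact_force: [0.8, 1.7, 6.3]
```

```bash
python3 -m jog '[[0,-0.15,0,-0.01],[0,-0.15,0,-0.01]]' | grep -E "eef|contact_f"
```

```text
eef_pos: [0.4793, 0.02, 0.0321]
contact_force: [-0.4, 1.2, 6.8]
```

```bash
python3 -m jog '[[0,-0.15,0,-0.01],[0,-0.15,0,-0.01]]' | grep -E "eef|contact_f"
```

```text
eef_pos: [0.4796, 0.0186, 0.0321]
contact_force: [0.1, 1.1, 6.2]
```

```bash
python3 -m jog '[[0,-0.15,0,-0.01],[0,-0.15,0,-0.01]]' | grep -E "eef|contact_f"
```

```text
eef_pos: [0.4801, 0.0171, 0.0321]
contact_force: [-1.1, 1.4, 6.4]
```

```bash
python3 -m jog '[[0,-0.15,0,-0.01],[0,-0.15,0,-0.01]]' | grep -E "eef|contact_f"
```

```text
eef_pos: [0.4805, 0.0157, 0.0321]
contact_force: [-0.8, 1.2, 6.6]
```

```bash
python3 -m jog '[[0,-0.15,0,-0.01],[0,-0.15,0,-0.01]]' | grep -E "eef|contact_f"
```

```text
eef_pos: [0.4809, 0.0142, 0.0321]
contact_force: [-0.1, 0.8, 6.4]
```

```bash
python3 -m jog '[[0,-0.15,0,-0.01],[0,-0.15,0,-0.01]]' | grep -E "eef|contact_f"
```

```text
eef_pos: [0.4814, 0.0128, 0.0321]
contact_force: [-1.3, 1.5, 6.0]
```

```bash
python3 -m jog '[[0,-0.15,0,-0.01],[0,-0.15,0,-0.01]]' | grep -E "eef|contact_f"
```

```text
eef_pos: [0.4819, 0.0114, 0.0321]
contact_force: [-0.6, 1.7, 5.2]
```

```bash
python3 -m jog '[[0,-0.15,0,-0.01],[0,-0.15,0,-0.01]]' | grep -E "eef|contact_f"
```

```text
eef_pos: [0.4823, 0.01, 0.0321]
contact_force: [0.3, 1.6, 5.6]
```

```bash
python3 - <<'E'
from h import *
c=cam('top')
# board orientation
h=c['pixels'][150:205,270:330]
g=(h.max(2)<60).astype(np.uint8)
k,l,s,ce=cv2.connectedComponentsWithStats(g);j=1+np.argmax(s[1:,4])
ys,xs=np.where(l==j);print(s[j],cv2.minAreaRect(np.c_[xs,ys].astype(np.float32)))
E
```

```text
[  8  13  35  29 503] ((25.226146697998047, 26.97303009033203), (22.09457015991211, 31.628089904785156), 75.0685806274414)
```

```bash
python3 -m jog '[[0,-0.15,0,-0.01],[0,-0.15,0,-0.01]]' | grep -E "eef|contact_f"
```

```text
eef_pos: [0.4828, 0.0086, 0.0321]
contact_force: [-1.3, 3.1, 4.9]
```

```bash
python3 -m jog '[[0,-0.15,0,-0.01],[0,-0.15,0,-0.01]]' | grep -E "eef|contact_f"
```

```text
eef_pos: [0.4833, 0.0072, 0.0321]
contact_force: [-0.6, 3.0, 5.7]
```

```bash
python3 -m jog '[[0,-0.15,0,-0.01],[0,-0.15,0,-0.01]]' | grep -E "eef|contact_f"
```

```text
eef_pos: [0.4838, 0.0058, 0.0321]
contact_force: [-0.6, 2.0, 6.1]
```

```bash
python3 -m jog '[[0,-0.15,0,-0.01],[0,-0.15,0,-0.01]]' | grep -E "eef|contact_f"
```

```text
eef_pos: [0.4844, 0.0045, 0.0321]
contact_force: [0.4, 1.9, 6.0]
```

```bash
python3 -m jog '[[0,-0.15,0,-0.01],[0,-0.15,0,-0.01]]' | grep -E "eef|contact_f"
```

```text
eef_pos: [0.4849, 0.0032, 0.0321]
contact_force: [-0.8, 2.6, 5.9]
```

```bash
python3 -m jog '[[0,-0.15,0,-0.01],[0,-0.15,0,-0.01]]' | grep -E "eef|contact_f"
```

```text
eef_pos: [0.4853, 0.0022, 0.0321]
contact_force: [-0.9, 3.9, 6.1]
```

```bash
python3 -m jog '[[0,-0.15,0,-0.01],[0,-0.15,0,-0.01]]' | grep -E "eef|contact_f"
```

```text
eef_pos: [0.4856, 0.0014, 0.0321]
contact_force: [-1.1, 5.2, 6.9]
```

Contact: force rising. Press a bit more to about 9–10 N.

```bash
python3 -m jog '[[0,-0.15,0,-0.01],[0,-0.15,0,-0.01]]' | grep -E "eef|contact_f"
```

```text
eef_pos: [0.4859, 0.0006, 0.032]
contact_force: [-2.3, 8.4, 6.9]
```

```bash
python3 -m jog '[[0,-0.15,0,-0.01],[0,-0.15,0,-0.01]]' | grep -E "eef|contact_f"
```

```text
eef_pos: [0.4863, -0.0, 0.032]
contact_force: [-3.3, 10.1, 8.4]
```

```bash
python3 -m jog '[[0,0,0,0],[0,0,0,0],[0,0,0,0],[0,0,0,0],[0,0,0,0],[0,0,0,0]]' | grep -E "^t|eef|contact_f"
python3 - <<'E'
from h import *
c=cam('top'); A=np.array([.617,.0585])
def az(u,v,z):
    p=at_z(c,u,v,z)[:2]; d=p-A; return p.round(4),np.hypot(*d).round(4),np.degrees(np.arctan2(d[1],d[0])).round(2)
f=lambda x,y:(235+(x+.5)/5-.5,130+(y+.5)/5-.5)
print('rider',az(*f(108,208),.032),'tooth',az(*f(127,211),.034))
print('pointer0',az(*f(172,165),.034),'pointer1',az(*f(152,214),.034))
p=np.array([.4924,.1284])-A;print(np.degrees(np.arctan2(p[1],p[0])))
for z in((.4759,.0801),(.4863,0)):
    p=np.array(z)-A;print(np.degrees(np.arctan2(p[1],p[0]))%360, np.hypot(*p))
# circle fit through handle positions
P=np.array([[.4759,.0801],[.4744,.0514],[.4749,.0433],[.4763,.033],[.4796,.0186],[.4823,.01],[.4849,.0032]])
M=np.c_[2*P,np.ones(len(P))];s=np.linalg.lstsq(M,(P**2).sum(1),rcond=None)[0];print('fit',s[:2],np.sqrt(s[2]+s[:2]@s[:2]))
h=c['pixels'][150:205,270:330];g=(h.max(2)<60).astype(np.uint8)
k,l,s,ce=cv2.connectedComponentsWithStats(g);j=1+np.argmax(s[1:,4])
ys,xs=np.where(l==j);print(cv2.minAreaRect(np.c_[xs,ys].astype(np.float32)))
E
```

```text
t: 11.72
eef_pos: [0.4863, -0.0001, 0.032]
tool_rot: [0.0, -0.21, 0.978, 0.001]
contact_force: [-3.5, 9.6, 8.5]
rider (array([0.6397, 0.161 ]), np.float64(0.105), np.float64(77.5)) tooth (array([0.6376, 0.1508]), np.float64(0.0946), np.float64(77.39))
pointer0 (array([0.6616, 0.1276]), np.float64(0.0822), np.float64(57.17)) pointer1 (array([0.6359, 0.1378]), np.float64(0.0815), np.float64(76.59))
150.70778474354447
171.29656161305132 0.1427437214030796
204.11280727409718 0.14319476247405138
fit [0.61911886 0.057824  ] 0.14492619893753408
((25.169681549072266, 26.975112915039062), (21.86186408996582, 31.413816452026367), 70.34617614746094)
```

```bash
python3 -m jog '[[-0.01,0.58,0,0.04],[-0.05,1.16,0,0.08],[-0.1,1.74,0,0.12],[-0.19,2.31,0,0.16],[-0.29,2.88,0,0.2],[-0.42,3.45,0,0.24],[-0.57,4.01,0,0.28],[-0.74,4.56,0,0.32],[-0.93,5.11,0,0.36],[-1.14,5.65,0,0.4],[-1.38,6.18,0,0.44],[-1.63,6.7,0,0.48],[-1.92,7.2,0,0.52],[-2.14,7.58,0,0.55],[-2.14,7.58,0,0.55]]'
python3 - <<'E'
from h import *
c=cam('top')
A=np.array([.6191,.0578]);p=bot.get_obs()['eef_pos'][:2]-A;print(np.degrees(np.arctan2(p[1],p[0]))%360, np.hypot(*p))
h=c['pixels'][150:205,270:330];g=(h.max(2)<60).astype(np.uint8)
k,l,s,ce=cv2.connectedComponentsWithStats(g);j=1+np.argmax(s[1:,4])
ys,xs=np.where(l==j);print(s[j],cv2.minAreaRect(np.c_[xs,ys].astype(np.float32)))
E
```

```text
t: 13.02
eef_pos: [0.4755, 0.0757, 0.0321]
tool_rot: [0.001, 0.065, 0.998, 0.0]
contact_force: [-1.0, -0.1, 6.7]
gripper_width: 0.248
grasp_force: 22.1
172.98937038776333 0.14474832687637396
[ 10  16  32  23 497] ((25.543312072753906, 26.787261962890625), (31.265777587890625, 21.521991729736328), 2.0454084873199463)
```

```bash
python3 -m jog '[[0,0,0,0],[0,0,0,0],[0,0,0,0],[0,0,0,0],[0,0,0,0],[0,0,-2,0],[0,0,-5,0],[0,0,-8,0],[0,0,-12,0],[-2,0.3,-12,0.1],[-5,0.8,-12,0.22],[-8,1.2,-12,0.34],[-11,1.7,-12,0.46],[-14,2.1,-12,0.58],[-17,2.6,-12,0.7],[-19.3,2.9,-11,0.82],[-19.3,2.9,-10,0.94],[-19.3,2.9,-10,1],[-19.3,2.9,-10,1],[-19.3,2.9,-10,1]]' -0.3
python3 - <<'E'
from h import *
c=cam('wrist')
for p in [(.638,.151,.034),(.62,.151,.034)]: print(proj(c,p))
u,v=proj(c,(.63,.15,.034)).astype(int)
x0=max(0,u-70);y0=max(0,v-55);print(x0,y0)
im=c['pixels'][y0:y0+110,x0:x0+140,::-1]
cv2.imwrite('pics/m.png',cv2.resize(im,None,fx=5.5,fy=5.4,interpolation=cv2.INTER_CUBIC))
np.save('m.npy',c,allow_pickle=True)
E
```

```text
t: 14.73
eef_pos: [0.6697, 0.0784, 0.1309]
tool_rot: [-0.0, 0.534, 0.845, -0.0]
contact_force: [0.3, 0.0, -0.4]
gripper_width: 0.65
grasp_force: 0.0
[322.32073269  92.28510362]
[298.11467809  80.12690239]
240 33
```

View pics/m.png

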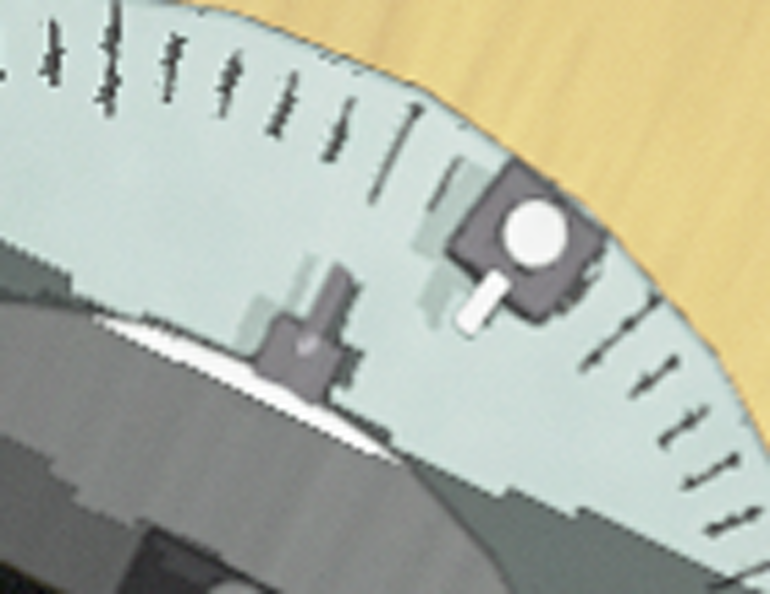

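Clear: pointer tip at crop (343,268), tooth's inner end at (467,328).

```bash
cat >> h.py <<'E'
A=np.array([.6191,.0578])
def azr(p):
    d=np.array(p)[:2]-A; return np.degrees(np.arctan2(d[1],d[0]))%360,np.hypot(*d)
E
python3 - <<'E'
from h import *
import h
c=np.load('m.npy',allow_pickle=True).item()
f=lambda x,y:(240+(x+.5)/5.5-.5,33+(y+.5)/5.4-.5)
P=at_z(c,*f(343,268),.034);T=at_z(c,*f(467,328),.034)
print(P,T,np.linalg.norm(P-T))
for A_ in ([.6191,.0578],[.617,.0585],[.618,.059]):
    h.A=np.array(A_);a,b=h.azr(P),h.azr(T);print(A_,a,b,a[0]-b[0])
print('chord->angle r94', np.degrees(2*np.arcsin(np.linalg.norm(P-T)/2/.094)))
o=bot.get_obs();print(o['eef_pos'],o['tool_rot'])
E
```

```text
[0.62287222 0.15090568 0.034     ] [0.63962725 0.15102597 0.034     ] 0.01675546108779565
[0.6191, 0.0578] (np.float64(87.67990097590013), np.float64(0.09318206290182314)) (np.float64(77.58229940621567), np.float64(0.09545915106316971)) 10.097601569684457
[0.617, 0.0585] (np.float64(86.36383968480605), np.float64(0.09259207439412731)) (np.float64(76.2580086920749), np.float64(0.09525254657915594)) 10.105830992731157
[0.618, 0.059] (np.float64(86.96540164639734), np.float64(0.09203473319583194)) (np.float64(76.77476979509264), np.float64(0.09453315372431025)) 10.190631851304701
chord->angle r94 10.226518170303494
[0.6698659  0.07842308 0.13131497] [-1.38176845e-05  5.34399056e-01  8.45232304e-01 -3.90440926e-05]
```

```bash
python3 -m jog '[[1,-2.2,0,-0.12],[2,-4.4,0,-0.24],[3,-6.7,0,-0.36],[4,-8.9,0,-0.48],[5,-11.1,0,-0.6],[6,-13.4,0,-0.72],[7,-15.6,0,-0.84],[7.99,-17.81,0,-0.96],[7.99,-17.81,0,-1],[7.99,-17.81,0,-1],[7.99,-17.81,3,-1],[7.99,-17.81,6,-1],[7.99,-17.81,8.5,-1],[7.99,-17.81,10,-1],[7.99,-17.81,10,-1],[7.99,-17.81,10,-1]]' -0.3
python3 -m jog '[[0,0,0,0],[0,0,0,0],[0,0,0,0],[0,0,0,0],[0,0,0,0],[0,0,0,0],[0,0,0,0],[0,0,0,0]]' 0.6 20
python3 - <<'E'
from h import *
print(azr(bot.get_obs()['eef_pos']))
E
```

```text
t: 16.12
eef_pos: [0.4753, 0.0745, 0.0312]
tool_rot: [-0.0, 0.065, 0.998, -0.0]
contact_force: [-0.9, 0.0, 0.7]
gripper_width: 0.646
grasp_force: 0.0
t: 16.78
eef_pos: [0.476, 0.0749, 0.0325]
tool_rot: [0.001, 0.065, 0.998, 0.0]
contact_force: [-0.9, 0.4, 7.2]
gripper_width: 0.249
grasp_force: 21.9
(np.float64(173.18577767911265), np.float64(0.14416063235277576))
```

```bash
python3 -m jog '[[0,0.29,0,0.02],[-0.01,0.58,0,0.04],[-0.03,0.87,0,0.06],[-0.05,1.16,0,0.08],[-0.07,1.45,0,0.1],[-0.1,1.74,0,0.12],[-0.14,2.02,0,0.14],[-0.17,2.24,0,0.155],[-0.2,2.38,0,0.165],[-0.22,2.48,0,0.172],[-0.22,2.52,0,0.175],[-0.22,2.52,0,0.175]]'
python3 - <<'E'
from h import *
print(azr(bot.get_obs()['eef_pos']))
E
```

```text
t: 17.78
eef_pos: [0.481, 0.0994, 0.0325]
tool_rot: [0.001, 0.152, 0.988, 0.0]
contact_force: [-2.4, -0.1, 8.9]
gripper_width: 0.251
grasp_force: 22.2
(np.float64(163.2455157936479), np.float64(0.1442246085693493))
```

```bash
python3 -m jog '[[0,0,0,0],[0,0,0,0],[0,0,0,0],[0,0,0,0],[0,0,0,0],[0,0,-2,0],[0,0,-5,0],[0,0,-8,0],[0,0,-12,0],[-2,0.4,-12,0.1],[-5,1,-12,0.22],[-8,1.6,-12,0.34],[-11,2.2,-12,0.46],[-14,2.8,-12,0.58],[-17,3.4,-12,0.7],[-18.7,3.7,-11,0.82],[-18.7,3.7,-10,0.83],[-18.7,3.7,-10,0.83],[-18.7,3.7,-10,0.83]]' -0.3
python3 - <<'E'
from h import *
c=cam('wrist')
im=c['pixels'][50:130,270:370,::-1]
cv2.imwrite('pics/m2.png',cv2.resize(im,None,fx=7,fy=7,interpolation=cv2.INTER_CUBIC))
l=c['pixels'][:, :, ::-1]; np.save('m2.npy',c,allow_pickle=True)
E
```

```text
t: 19.37
eef_pos: [0.668, 0.0786, 0.13]
tool_rot: [-0.001, 0.537, 0.844, -0.001]
contact_force: [0.1, -0.3, -0.6]
gripper_width: 0.649
grasp_force: 0.0
```

View pics/m2.png

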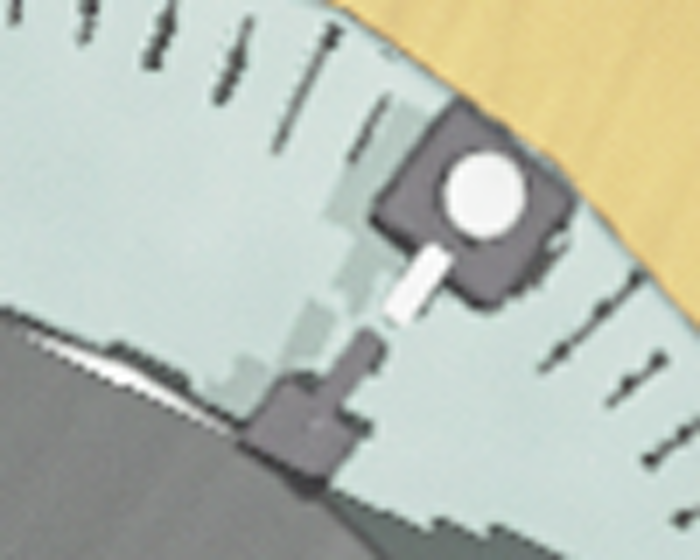

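Tip at (370,336), tooth end (397,318): tangentially about 1.4 mm short (the rest is a radial gap). Compute this and the handle's place (lever play) from depth.

```bash
cat > lev.py <<'E'
from h import *
c=np.load('m2.npy',allow_pickle=True).item()
f=lambda x,y:(270+(x+.5)/7-.5,50+(y+.5)/7-.5)
P=at_z(c,*f(370,336),.034);T=at_z(c,*f(397,318),.034)
a,b=azr(P),azr(T);print(P,T,a,b,'deg short',a[0]-b[0],'mm',np.radians(a[0]-b[0])*94)
print(proj(c,(.481,.099,.068)))
v,u=np.mgrid[0:400:1,0:640:1]
D=c['depth'];xy=cv2.undistortPoints(np.stack([u,v],-1).reshape(-1,1,2).astype(float),c['K'],c['D'])[:,0]
X=np.c_[xy*D.reshape(-1,1),D.ravel()]@c['pose'][:3,:3].T+c['pose'][:3,3]
m=(D.ravel()>0)&(np.hypot(X[:,0]-.481,X[:,1]-.1)<.03)&(X[:,2]>.064)&(X[:,2]<.072)
W=X[m];print(m.sum())
if m.sum()>5:
    (cx,cy),r=cv2.minEnclosingCircle(W[:,:2].astype(np.float32));print('handle top',cx,cy,r,W.mean(0),azr((cx,cy)))
E
python3 lev.py
```

```text
[0.63789617 0.1483688  0.034     ] [0.63954956 0.15097275 0.034     ] (np.float64(78.27556952505347), np.float64(0.09249866837367622)) (np.float64(77.62099805268586), np.float64(0.0953904929524934)) deg short 0.654571472367607 mm 1.0738961739495316
[29.39763034 55.37557634]
1364
handle top 0.4795295298099518 0.09979744255542755 0.011503871530294418 [0.48103063 0.10049792 0.06757647] (np.float64(163.25320003708745), np.float64(0.14575219151102864))
```

```bash
python3 -c "
from station import bot
print(bot.hand_in())"
```

```text
the job is handed in; nothing more can be done
None
```

I pressed the table lightly home (about 10 N at the handle for 0.5 s), brought it clockwise and let go of the handle. By wrist camera, the pointer is about 1 mm short of the mark and the lever's play is taken up clockwise. I handed the job in at about 19 s; no verdict was returned.

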